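Fetch the standard jar from behind the solvent bottles

ROBOT

A 7-joint arm with a two-finger parallel gripper is mounted at the origin on the work surface. World frame = base frame: x ahead of the robot, y to its left, z up, the work surface at z = 0. Lengths are in m, angles in rad, forces in N, time in s.
With the tool pointing down it reaches from about 0.425 to 0.925 m from the base axis. Payload 6.8 kg.
Tool frame: the origin (TCP) lies at the very end of the fingers, on their centre line; the grasp point (between the pads) lies 19 mm behind it; z points along the fingers, y is the line along which they close (so a half turn about z gives the same grasp; the last joint's range is limited). The gripper opens to 85 mm and grips with 20 to 120 N. Pads are 22 mm wide; open, the fingers measure 114 mm over their backs; the gripper's body (76 mm by 85 mm) begins 54 mm behind the grasp point. The pads swing forward as they close: fully open they stand 13 mm farther back than shut.
Start: joints at [-1.356, 0.477, 0.022, 1.555, -0.011, 1.109, -0.083], TCP at [0.214, 0.64, 0.231] pointing down, gripper open.
Joint ranges: [-2.96, 2.96], [-0.34, 2.1], [-1.41, 1.46], [0.24, 2.44], [-1.37, 4.51], [0.17, 1.92], [-2.96, 2.96]. Speed limits (rad/s): [2.39, 2.39, 3.14, 3.14, 3.14, 3.14, 3.14].

INTERFACE

Orientations are given as a rotation vector (axis times angle).
In Python, from bench import get_obs, viewer, r gives the robot as it stands. The module is installed in compiled form; this text tells all that it offers.
- The arm moves only by the tool play_rows, never from a script. Its argument "commands" is a list that holds one entry, the list of rows, each a list of 5 numbers: the gripper's target within -1 to 1 (shut at 1, half-way at 0, fully open at -1), then the shift along the tool's x, y, z scaled (see below), then the turn about the tool's z scaled (see below). A call has 1 to 12 rows; each row is the pose to reach, as a shift and turn from the pose commanded when the call began, along the tool's axes at that moment; what a row does not reach only later rows make up. The controller multiplies each number of a shift by 0.2 m and each number of a turn by pi/2 rad. A row lasts 1/12 s, in which the tool goes at most 41.7 mm and 7.16 degrees, less where a joint would pass 70% of its speed; a pose out of reach is approached as far as the arm can. A call with a number of a shift or a turn outside -1 to 1 is refused whole. A call with a gripper value outside its range is refused whole. The fingers move at their own pace and stop on an object; "grip_force" is the grip in N (left out, the last holds). Time passes only in rows, so rows that repeat a pose let the fingers close. It gives the time, the measured TCP pose, the force, the opening and the grip force at its end, in the units of the state.
- get_obs(): the state, without advancing time (a new reading comes with each control period).
- viewer.grab_frame(name): name is "side" or "top"; returns a dict with "pixels" (384x512x3 uint8, red, green, blue), "fovy" (degrees; the focal length in pixels is half the picture's height over the tangent of half this angle, whatever the lens; pixels are square), "cx", "cy" (the principal point, pixels), "distortion" ([k1, k2, p1, p2, k3] as OpenCV has them; the pictures are not rectified), "world_to_cam" (4x4, takes a point from world to camera coordinates). Camera axes: x right, y up, looking along -z (the intrinsics and any distortion apply to the point x, -y, -z); pixel columns grow to the right and rows downward; lengths in m; the calibration is good to about 2 mm. A picture is of the moment at which its call begins. There is no depth.
- r.hand_in(): hands the job in; it is judged then, once.
Trained networks look in a picture, given as the dict that the camera call returned (one of the last four; its "shot" number tells which), for a name from the list of things; names that differ only in an ending like _2 or _b are one class to them, and where a whole thing is asked for, a point or a joint stands for the part that bears it (a point fixed in the world has none). Each returns a list of dicts, best first, with "score" (0 to 1); they miss things now and then, are a little off and sometimes report something else, mostly with a low value. They report only what shows in the picture. A call takes as long as a camera call.
- viewer.trace(picture, thing): "pixels" (384x512 bool, what is visible of it) and "rect" ([left, top, right, bottom] in pixels, round what is visible of it).
The state is a dict: "clock": time; "joints": joint angles; "qvel": joint speeds; "tau": joint torques, N m; "tcp_pos": TCP position; "orientation": TCP orientation; "contact_force": force on the tool from outside, world axes, zero at the start; "moment": the same for the moment, N m; "grip_width": finger opening in m; "gripper_force": force on a finger pad.
Only numpy, scipy, OpenCV 4.12 (cv2) and the standard library are available. Lean on these libraries where they do the work, as an engineer would, in place of code of your own. Each camera call takes 0.05 s, during which the arm holds its last target. There are 200 camera calls.

TASK

The small squat jar at the back of the solvent tray is needed on the magnetic stirrer, but the three bottles in front of it are in the way: first stand all three upright on the flat pale mat, then set the jar upright in the middle of the stirrer's round plate while the bottles wait on the mat. After that put every bottle back upright on the very place in the tray where it stood at the start. Set everything down gently, tip nothing over, and leave the beaker where it is.

Things in the scene. Friction and masses are not known exactly. Their poses are not given: they have to be found in the camera images.
- wide_bottle_mid (a point): Wide round clear-glass bottle with blue cap, 66 mm diameter, 128 mm high, about 0.34 kg; the point is on its axis, half-way up (64 mm above its underside), z up. The glass is straight to 78 mm height, then a shoulder. Screw cap on top: round, 40 mm across, 26 mm high, its centre 51 mm above this point. Stands on one of the three front places of the tray.
- slim_bottle_mid (a point): Slim, tallest round clear-glass bottle with blue cap, 50 mm diameter, 152 mm high, about 0.30 kg; the point is on its axis, half-way up (76 mm above its underside), z up. Straight to 108 mm height. Screw cap on top: round, 35 mm across, 32 mm high, its centre 60 mm above this point. Stands on another front place of the tray.
- square_bottle_mid (a point): Square white plastic bottle with blue cap, 54 x 54 mm, 138 mm high, about 0.30 kg; the point is on its axis, half-way up (69 mm above its underside), z up, x and y across its flat sides. Straight to 98 mm height. Screw cap on top: round, 37 mm across, 28 mm high, its centre 55 mm above this point. Stands on another front place of the tray.
- jar_mid (a point): Small squat clear-glass jar with blue cap, 44 mm diameter (cap 42 mm, its upper 18 mm), 50 mm high, about 0.09 kg; the point is on its axis, half-way up (25 mm above its underside), z up. Stands in the tray behind the bottles (on the side away from the robot), about 7 to 20 mm of free space between it and the row of bottles.
- tray: Fixed grey open tray, 166 mm (its x) by 270 mm (its y), walls 4 mm thick and 22 mm high; the origin is at the centre of its underside, on the bench; the inner floor is 5 mm above the origin. Three dark printed discs of 72 mm diameter mark the front places, at x = -34 mm and y = -80, 0, +80 mm in its frame; one bottle stands on each, which on which differs. The jar stands near x = +30 mm. The tray is turned only slightly from the world's axes.
- mat: Fixed flat pale-grey mat, the side area for the bottles, 300 mm (its x) by 140 mm (its y), 4 mm thick, on the robot's left or right; the origin is at the centre of its underside. Its x axis points roughly away from the robot. Empty at the start.
- plate_center (a point): Centre of the top face of the round steel plate (112 mm diameter) on the magnetic stirrer, a fixed white box 150 x 125 mm with a black knob on the side facing the robot; the point is 48 mm above the bench, and a thin dark circle of 48 mm diameter is printed round it. On the other side of the tray from the mat. Empty at the start.
- beaker_mid (a point): Bystander, loose, not to be disturbed: empty glass beaker, 64 mm diameter, 75 mm high, between the robot and the tray; the point is its centre, half-way up. (Beyond the tray also stand a fixed pipette-tip box and a fixed vial rack, under 60 mm high, which play no part.)

How it is judged:
By the outcome, as a careful person would: the job done as asked, in the order asked, and still so for the second after the job is handed in, with the robot touching nothing.
It also fails if it takes over 136 s, if anything falls off the work surface, if the arm or the gripper's body presses on something with over 40 N, if the wrist force passes 120 N, or if a joint passes its speed limit or range.

## Working session

There is one attempt and no reset: what is moved stays moved. The work goes in short steps, Python scripts to look and compute and a tool call to move; the robot and the scene stay as the last step left them, time stands still between calls to the robot, and variables do not carry over. Pictures are saved under pics/ and viewed, at most 14 in all, crops included, and the job is handed in when it is done.

Besides the shell and the picture viewer there is one more tool, called after "Request:" as name(argument=value, ...) on one line, values as JSON. play_rows: Moves the arm, as the interface text tells. Shifts and turns lie within -1 to 1; 1 stands for 0.2 m of shift or pi/2 rad of turn. Its arguments: {"type":"object","properties":{"commands":{"type":"array","items":{"type":"array","items":{"type":"array","items":{"type":"number","minimum":-1,"maximum":1}}}},"grip_force":{"type":"number"}},"required":["commands"]}

```bash
mkdir -p pics; python3 - <<'E'
from bench import get_obs, viewer, r
import cv2,numpy as np
o=get_obs(); print(o)
for n in("side","top"):
    p=viewer.grab_frame(n); cv2.imwrite(f"pics/{n}0.png",p["pixels"][:,:,::-1]); print({k:v for k,v in p.items() if k!="pixels"})
    for t in["wide_bottle_mid","slim_bottle_mid","square_bottle_mid","jar_mid","tray","mat","plate_center","beaker_mid"]:
        try:
            for d in viewer.trace(p,t)[:2]: print(t,round(d["score"],2),d["rect"],d["pixels"].sum())
        except Exception as e: print(t,e)
E
```

```text
{'clock': 0.0, 'joints': array([-1.3561016 ,  0.4778042 ,  0.02234819,  1.55646262, -0.01151586,
        1.10930495, -0.08308374]), 'qvel': array([-5.81888420e-04, -1.32802435e-03, -1.46333411e-03,  5.53182013e-04,
        6.66000551e-06,  2.08353270e-04, -2.70883701e-04]), 'tau': array([-8.56173319e-04, -5.96458268e+01,  1.60718735e+00, -2.81193370e+01,
        1.22806284e-02,  9.19874583e-03, -8.34082414e-06]), 'tcp_pos': array([0.21394719, 0.63956293, 0.23031842]), 'orientation': array([-5.04782753e-01, -3.10059969e+00,  2.89491907e-03]), 'contact_force': array([-0.11140121,  0.30743069, -0.69000743]), 'moment': array([ 0.01384501,  0.00273004, -0.04260966]), 'gripper_force': 0.0, 'grip_width': 0.08504109763530238}
{'fovy': 57.70423123483386, 'cx': 248.83282765036105, 'cy': 191.08064516943014, 'distortion': array([-0.01684816,  0.        ,  0.        ,  0.        ,  0.        ]), 'world_to_cam': array([[-0.99956466, -0.02158751, -0.02011159,  0.50364594],
       [-0.00541902, -0.53572777,  0.84437337, -0.06075221],
       [-0.02900226,  0.84411476,  0.53537756, -0.81532981],
     
[... 813 characters left out ...]
-01,  1.30523101e-02,  9.55240777e-02,
        -5.34868976e-01],
       [-9.56939955e-02,  1.30796517e-02,  9.95324863e-01,
        -1.01933254e+00],
       [ 0.00000000e+00,  0.00000000e+00,  0.00000000e+00,
         1.00000000e+00]]), 'shot': 2}
wide_bottle_mid 0.8 [204.3, 156.3, 231.6, 192.6] 694
slim_bottle_mid 0.76 [269.0, 156.4, 297.4, 182.6] 472
square_bottle_mid 0.77 [238.8, 154.1, 263.5, 187.5] 598
square_bottle_mid 0.19 [268.2, 158.6, 296.3, 181.2] 464
jar_mid 0.51 [248.7, 139.8, 268.3, 159.0] 270
tray 0.86 [195.7, 124.8, 307.8, 199.7] 4952
mat 0.75 [344.2, 142.0, 407.7, 261.6] 6220
plate_center 0.66 [106.6, 165.8, 164.9, 236.2] 3145
beaker_mid 0.62 [227.3, 240.7, 258.6, 272.4] 603
```

```bash
python3 - <<'E'
import cv2
a=cv2.imread("pics/top0.png")[110:290,90:420]; cv2.imwrite("pics/top0c.png",cv2.resize(a,None,fx=2.4,fy=2.4,interpolation=cv2.INTER_CUBIC))
a=cv2.imread("pics/side0.png")[130:370,130:330]; cv2.imwrite("pics/side0c.png",cv2.resize(a,None,fx=2.5,fy=2.5,interpolation=cv2.INTER_CUBIC))
E
```

```text
(no output)
```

View pics/top0c.png

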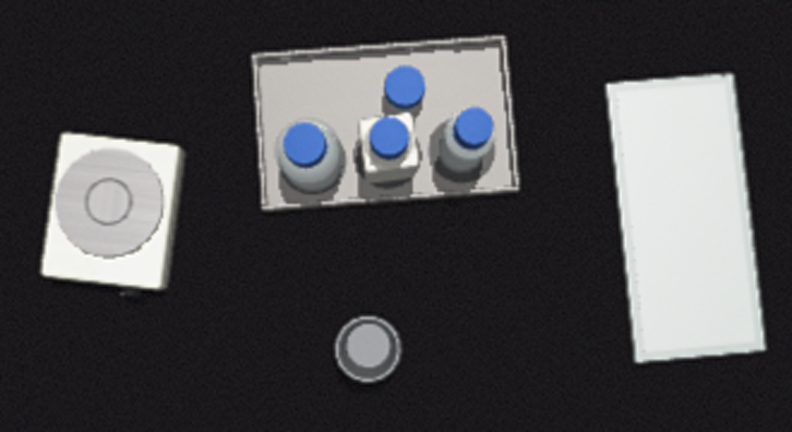

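View pics/side0c.png

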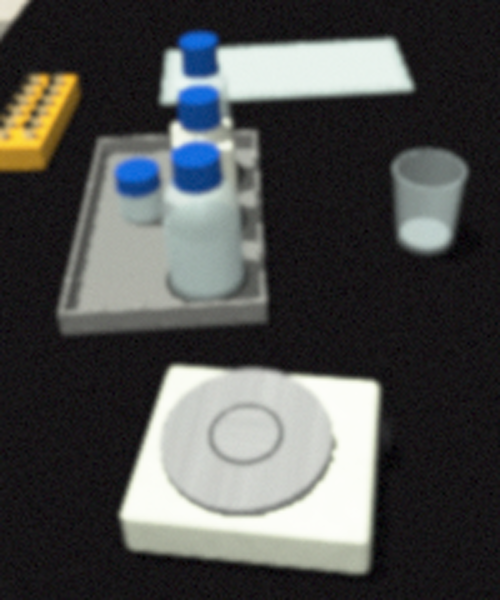

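```bash
cat > h.py <<'E'
import cv2,numpy as np
from scipy.optimize import least_squares
from bench import get_obs, viewer, r
def grab(n):
    p=viewer.grab_frame(n); p["name"]=n; return p
def proj(p,P):
    T=p["world_to_cam"]; f=192/np.tan(np.radians(p["fovy"])/2)
    c=np.atleast_2d(P)@T[:3,:3].T+T[:3,3]; c=c*[1,-1,-1]
    K=np.array([[f,0,p["cx"]],[0,f,p["cy"]],[0,0,1.]])
    return cv2.projectPoints(c.reshape(-1,1,3),np.zeros(3),np.zeros(3),K,p["distortion"])[0].reshape(-1,2)
def unproj(p,uv,z):
    T=p["world_to_cam"]; f=192/np.tan(np.radians(p["fovy"])/2)
    K=np.array([[f,0,p["cx"]],[0,f,p["cy"]],[0,0,1.]])
    n=cv2.undistortPoints(np.array(uv,float).reshape(-1,1,2),K,p["distortion"]).reshape(-1,2)
    d=np.c_[n[:,0],-n[:,1],-np.ones(len(n))]@T[:3,:3]; o=-T[:3,:3].T@T[:3,3]
    return o+d*((z-o[2])/d[:,2])[:,None]
a=np.linspace(0,2*np.pi,60)
def cyl(x,y,R,z0,z1): return np.vstack([np.c_[x+R*np.cos(a),y+R*np.sin(a),0*a+z] for z in(z0,z1)])
def hullc(uv):
    h=cv2.convexHull(uv.astype(np.float32)); m=cv2.moments(h); return np.array([m["m10"]/m["m00"],m["m01"]/m["m00"]]),m["m00"]
def blues(p):
    h=cv2.cvtColor(p["pixels"],cv2.COLOR_RGB2HSV); m=((h[...,0]>100)&(h[...,0]<130)&(h[...,1]>130)&(h[...,2]>60)).astype(np.uint8)
    n,_,s,c=cv2.connectedComponentsWithStats(m); return [(c[i],s[i,4]) for i in range(1,n) if s[i,4]>60]
caps={"wide":(.020,.102,.128),"slim":(.0175,.120,.152),"square":(.0185,.110,.138),"jar":(.021,.032,.050)}
def fitcap(ps,k,guess,base):
    """ps pictures; returns x,y and per-view residual px, picks nearest blob"""
    R,z0,z1=caps[k]; C=lambda g,p:hullc(proj(p,cyl(g[0],g[1],R,base+z0,base+z1)))
    B=[]
    for p in ps:
        c,A=C(guess,p); b=min(blues(p),key=lambda b:np.linalg.norm(b[0]-c)); B.append(b)
    f=lambda g:np.concatenate([C(g,p)[0]-b[0] for p,b in zip(ps,B)])
    s=least_squares(f,guess,diff_step=1e-3)
    return s.x,s.fun,[(b[1],C(s.x,p)[1]) for p,b in zip(ps,B)]
E
python3 - <<'E'
from h import *
np.set_printoptions(precision=4,suppress=True)
t,s=grab("top"),grab("side")
print("blobs",blues(t),blues(s))
# full-res pixel from crop: x/2.4+90, y/2.4+110
g={"wide":(305,145),"square":(389,137),"slim":(474,126),"jar":(405,87)}
for k,u in g.items():
    uv=[u[0]/2.4+90,u[1]/2.4+110]; x0=unproj(t,[uv],.005+caps[k][2])[0][:2]
    print(k,x0,*fitcap([t,s],k,x0,.005), fitcap([t],k,x0,.005)[0],fitcap([s],k,x0,.005)[0])
def rectfit(name,thing,hx,hy,z,p):
    m=viewer.trace(p,thing)[0]["pixels"].astype(np.uint8)
    c=max(cv2.findContours(m,0,2)[0],key=cv2.contourArea).reshape(-1,2)
    P=unproj(p,c,z)[:,:2]; rr=cv2.minAreaRect((P*1000).astype(np.float32)); print(name,p["name"],rr)
rectfit("tray","tray",0,0,.022,t); rectfit("mat","mat",0,0,.004,t)
for n,cor in {"tray":[(253,54),(505,37),(518,189),(262,209)],"mat":[(607,84),(734,73),(765,350),(637,362)]}.items():
    P=unproj(t,[[x/2.4+90,y/2.4+110] for x,y in cor],.022 if n=="tray" else .004); print(n,P[:,:2],P.mean(0),np.linalg.norm(np.diff(P,axis=0),axis=1))
print("plate",unproj(t,[[109/2.4+90,201/2.4+110]],.048),unproj(s,[[245/2.5+130,435/2.5+130]],.048))
print("beaker",unproj(t,[[368/2.4+90,348/2.4+110]],.04))
E
```

```text
blobs [(array([258.2196, 146.0514]), np.int32(214)), (array([286.866 , 163.1546]), np.int32(194)), (array([251.8408, 167.2438]), np.int32(201)), (array([216.7692, 170.0513]), np.int32(234))] [(array([242.5037,  95.9596]), np.int32(544)), (array([209.1875, 149.9292]), np.int32(240)), (array([208.864, 172.9  ]), np.int32(250)), (array([208.2069, 196.3699]), np.int32(319)), (array([184.3524, 200.3857]), np.int32(210))]
wide [0.5737 0.0884] [0.5785 0.0899] [ 0.0252 -0.9839  0.8499  0.203 ] [(np.int32(234), 270.74209408427123), (np.int32(319), 396.5931415298255)] [0.5762 0.0899] [0.5803 0.0891]
square [0.5808 0.0096] [0.5851 0.0103] [-0.1188 -1.2118  1.146   0.0046] [(np.int32(201), 238.15171811007895), (np.int32(250), 306.35888923634775)] [0.5823 0.01  ] [0.5876 0.0103]
slim [ 0.59   -0.0683] [ 0.593  -0.0697] [ 0.6279 -0.9543  1.0041  1.7157] [(np.int32(194), 230.91353276302107), (np.int32(240), 262.78542724903673)] [ 0.5908 -0.0682] [ 0.5965 -0.0789]
jar [ 0.6469 -0.0072] [ 0.6516 -0.0061] [ 0.0044 -1.0301  0.9608  0.2851] [(np.int32(214), 246.00767019076739), (np.int32(210), 257.65855543408543)] [ 0.649  -0.0061] [ 0.6541 -0.0073]
tray top ((615.8088989257812, 13.911895751953125), (170.64439392089844, 275.24444580078125), 5.09609842300415)
mat top ((522.779052734375, -308.5910949707031), (303.1559753417969, 141.87115478515625), 6.406582832336426)
tray [[ 0.6871  0.1537]
 [ 0.7097 -0.1143]
 [ 0.5467 -0.128 ]
 [ 0.5221  0.1401]] [0.6164 0.0129 0.022 ] [0.269  0.1636 0.2692]
mat [[ 0.6643 -0.2275]
 [ 0.679  -0.3672]
 [ 0.3801 -0.3943]
 [ 0.3665 -0.2568]] [ 0.5225 -0.3114  0.004 ] [0.1405 0.3001 0.1382]
plate [[0.5261 0.2935 0.048 ]] [[0.5299 0.2942 0.048 ]]
beaker [[0.3804 0.0272 0.04  ]]
```

Request:
play_rows(commands=[[[-1, -0.95, -0.95, 0, 0.7945], [-1, -0.95, -0.95, 0, 0.7945], [-1, -0.95, -0.95, 0, 0.7945], [-1, -0.95, -0.95, 0, 0.7945], [-1, -0.95, -0.95, 0, 0.7945], [-1, -0.95, -0.95, 0, 0.7945], [-1, -0.95, -0.95, 0, 0.7945], [-1, -0.95, -0.95, 0, 0.7945], [-1, -0.95, -0.95, 0, 0.7945], [-1, -0.95, -0.95, 0, 0.7945], [-1, -0.95, -0.95, 0, 0.7945]]], grip_force=50)

```text
clock: 2.02
tcp_pos: [0.3341, 0.3997, 0.2315]
orientation: [-2.226, -2.216, -0.001]
contact_force: [0.1, 0.1, 0.6]
grip_width: 0.0851
gripper_force: 0.0
```

Request:
play_rows(commands=[[[-1, -1, 0.95, 0, 0], [-1, -1, 0.95, 0, 0], [-1, -1, 0.95, 0, 0], [-1, -1, 0.95, 0, 0], [-1, -1, 0.95, 0, 0], [-1, -1, 0.95, 0, 0], [-1, -1, 0.95, 0, 0]]])

```text
clock: 2.6
tcp_pos: [0.5268, 0.1955, 0.2318]
orientation: [2.219, 2.221, 0.001]
contact_force: [0.6, 0.2, 0.9]
grip_width: 0.0849
gripper_force: 0.0
```

Request:
play_rows(commands=[[[-1, -1, 0.337, 0, 0], [-1, -1, 0.337, 0, 0], [-1, -1, 0.337, 0, 0], [-1, -1, 0.337, 0, 0], [-1, -1, 0.337, 0, 0], [-1, -1, 0.337, 0, 0]]])

```text
clock: 3.1
tcp_pos: [0.5928, -0.0105, 0.2321]
orientation: [2.226, 2.21, -0.003]
contact_force: [0.2, -1.2, 0.3]
grip_width: 0.0851
gripper_force: 0.0
```

Request:
play_rows(commands=[[[-1, -0.343, 0, 0, 0], [-1, -0.343, 0, 0, 0], [-1, -0.343, 0, 0, 0], [-1, -0.343, 0, 0, 0]]])

```text
clock: 3.43
tcp_pos: [0.5912, -0.0709, 0.2314]
orientation: [2.222, 2.22, -0.0]
contact_force: [-0.4, 0.6, 0.6]
grip_width: 0.0855
gripper_force: 0.0
```

Request:
play_rows(commands=[[[-1, 0, 0, 0.2, 0], [-1, 0, 0, 0.4, 0], [-1, 0, 0, 0.5, 0], [-1, 0, 0, 0.54, 0], [-1, 0, 0, 0.54, 0], [-1, 0, 0, 0.54, 0]]])

```text
clock: 3.93
tcp_pos: [0.5922, -0.0681, 0.1241]
orientation: [2.219, 2.223, 0.001]
contact_force: [-0.1, -0.5, 0.1]
grip_width: 0.0853
gripper_force: 0.0
```

```bash
python3 - <<'E'
from h import *
p=grab("side"); a=p["pixels"][90:290,130:330,::-1]; cv2.imwrite("pics/s1.png",cv2.resize(a,None,fx=3,fy=3,interpolation=cv2.INTER_CUBIC))
E
```

```text
(no output)
```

View pics/s1.png

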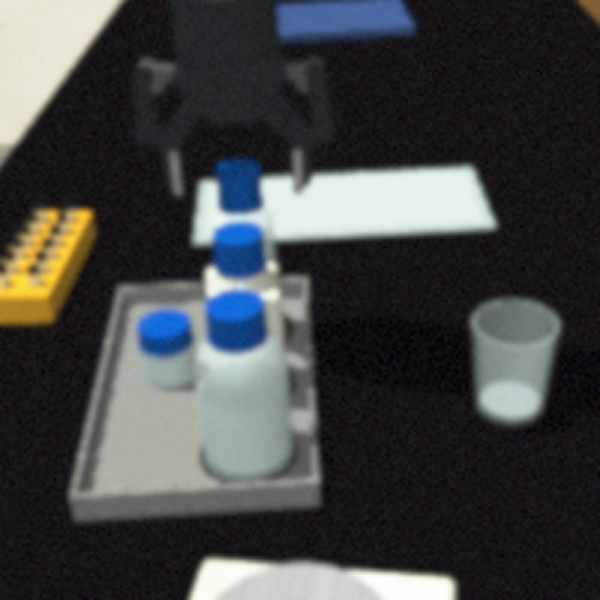

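The slim cap (238,185 in the crop) is centred between the fingertips (178 and 302) with the tips near cap-bottom height, so I'll grip it.

Request:
play_rows(commands=[[[0.2, 0, 0, 0, 0], [0.4, 0, 0, 0, 0], [1, 0, 0, 0, 0], [1, 0, 0, 0, 0], [1, 0, 0, 0, 0], [1, 0, 0, 0, 0], [1, 0, 0, 0, 0], [1, 0, 0, 0, 0]]])

```text
clock: 4.65
tcp_pos: [0.5922, -0.069, 0.1241]
orientation: [2.221, 2.221, 0.002]
contact_force: [0.4, 0.5, 5.7]
grip_width: 0.0337
gripper_force: 49.8
```

Request:
play_rows(commands=[[[1, 0, 0, -0.03, 0], [1, 0, 0, -0.06, 0], [1, 0, 0, -0.12, 0], [1, 0, 0, -0.18, 0], [1, 0, 0, -0.24, 0], [1, 0, 0, -0.27, 0], [1, 0, 0, -0.3, 0], [1, 0, 0, -0.3, 0]]])

```text
clock: 5.32
tcp_pos: [0.5922, -0.069, 0.1849]
orientation: [2.22, 2.22, 0.003]
contact_force: [0.4, -0.7, -3.8]
grip_width: 0.0338
gripper_force: 50.2
```

Request:
play_rows(commands=[[[1, -0.03, 0, 0, 0], [1, -0.1, 0.01, 0, 0], [1, -0.2, 0.02, 0, 0], [1, -0.32, 0.04, 0, 0], [1, -0.44, 0.06, 0, 0], [1, -0.56, 0.08, 0, 0], [1, -0.68, 0.1, 0, 0], [1, -0.8, 0.11, 0, 0], [1, -0.9, 0.12, 0, 0], [1, -0.97, 0.125, 0, 0], [1, -1, 0.125, 0, 0], [1, -1, 0.125, 0, 0]]])

```text
clock: 6.32
tcp_pos: [0.6156, -0.2707, 0.1828]
orientation: [-2.224, -2.218, 0.002]
contact_force: [-0.0, -0.4, -2.6]
grip_width: 0.0338
gripper_force: 50.3
```

Request:
play_rows(commands=[[[1, -0.05, 0, 0, 0], [1, -0.11, 0, 0, 0], [1, -0.15, 0, 0, 0], [1, -0.16, 0, 0, 0], [1, -0.16, 0, 0.05, 0], [1, -0.16, 0, 0.13, 0], [1, -0.16, 0, 0.19, 0], [1, -0.16, 0, 0.23, 0], [1, -0.16, 0, 0.25, 0], [1, -0.16, 0, 0.27, 0], [1, -0.16, 0, 0.28, 0], [1, -0.16, 0, 0.28, 0]]])

```text
clock: 7.32
tcp_pos: [0.6165, -0.3009, 0.1272]
orientation: [-2.221, -2.221, 0.0]
contact_force: [-0.4, 0.2, -2.6]
grip_width: 0.0338
gripper_force: 50.4
```

Request:
play_rows(commands=[[[1, 0, 0, 0.006, 0], [1, 0, 0, 0.012, 0], [1, 0, 0, 0.018, 0], [1, 0, 0, 0.022, 0], [1, 0, 0, 0.024, 0], [1, 0, 0, 0.024, 0]]])

```text
clock: 7.82
tcp_pos: [0.617, -0.3014, 0.1241]
orientation: [2.221, 2.22, 0.001]
contact_force: [-1.9, 1.4, 4.4]
grip_width: 0.0337
gripper_force: 51.3
```

Request:
play_rows(commands=[[[0.2, 0, 0, 0, 0], [0, 0, 0, 0, 0], [-0.5, 0, 0, 0, 0], [-1, 0, 0, 0, 0], [-1, 0, 0, 0, 0], [-1, 0, 0, -0.06, 0], [-1, 0, 0, -0.2, 0], [-1, 0, 0, -0.38, 0], [-1, 0, 0, -0.53, 0], [-1, 0, 0, -0.53, 0]]])

```text
clock: 8.65
tcp_pos: [0.6194, -0.3035, 0.2368]
orientation: [2.214, 2.213, 0.007]
contact_force: [1.4, -0.2, 0.6]
grip_width: 0.0852
gripper_force: 0.0
```

```bash
python3 - <<'E'
from h import *
np.set_printoptions(precision=4,suppress=True)
t,s=grab("top"),grab("side")
print(fitcap([s],"slim",np.array([.617,-.301]),.004),fitcap([t],"slim",np.array([.617,-.301]),.004))
for k,g in {"wide":(.577,.09),"square":(.5835,.0103),"jar":(.6505,-.006)}.items(): print(k,fitcap([s],k,np.array(g),.005)[0],fitcap([t],k,np.array(g),.005)[0])
a=s["pixels"][90:290,130:330,::-1]; cv2.imwrite("pics/s2.png",cv2.resize(a,None,fx=2.5,fy=2.5))
E
```

```text
(array([ 0.6214, -0.3096]), array([0., 0.]), [(np.int32(177), 165.14933802670566)]) (array([ 0.6165, -0.3024]), array([-0.,  0.]), [(np.int32(227), 265.5384866136592)])
wide [0.5803 0.0892] [0.5762 0.0899]
square [0.5871 0.0104] [0.5823 0.01  ]
jar [ 0.6541 -0.0073] [ 0.649  -0.0061]
```

View pics/s2.png

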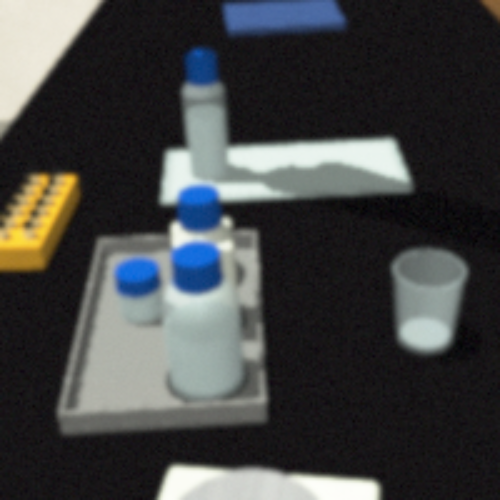

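The slim bottle stands upright on the mat (cap at about 202,65 in the crop), with the rest undisturbed. A top-only fit matches the TCP to about 1 mm and the side view is biased about +4.5 mm in x, so I'll use the top view. Next is the square bottle.

Request:
play_rows(commands=[[[-1, 0.95, -0.1, 0, 0], [-1, 0.95, -0.1, 0, 0], [-1, 0.95, -0.1, 0, 0], [-1, 0.95, -0.1, 0, 0], [-1, 0.95, -0.1, 0, 0]]])

```text
clock: 9.17
tcp_pos: [0.5953, -0.105, 0.2269]
orientation: [-2.213, -2.224, 0.0]
contact_force: [1.1, 0.3, -0.9]
grip_width: 0.0854
gripper_force: 0.0
```

Request:
play_rows(commands=[[[-1, 0.605, -0.07, 0, 0], [-1, 0.605, -0.07, 0, 0], [-1, 0.605, -0.07, 0, 0], [-1, 0.605, -0.07, 0, 0], [-1, 0.605, -0.07, 0, 0], [-1, 0.605, -0.07, 0, 0]]])

```text
clock: 9.67
tcp_pos: [0.5818, 0.0096, 0.2278]
orientation: [-2.221, -2.221, 0.003]
contact_force: [0.0, -0.0, -0.1]
grip_width: 0.0855
gripper_force: 0.0
```

Request:
play_rows(commands=[[[-1, 0, 0, 0.2, 0], [-1, 0, 0, 0.4, 0], [-1, 0, 0, 0.5, 0], [-1, 0, 0, 0.55, 0], [-1, 0, 0, 0.585, 0], [-1, 0, 0, 0.585, 0], [-1, 0, 0, 0.585, 0]]])

```text
clock: 10.25
tcp_pos: [0.5833, 0.0092, 0.1125]
orientation: [2.222, 2.219, 0.002]
contact_force: [0.3, 0.0, 0.5]
grip_width: 0.0853
gripper_force: 0.0
```

Request:
play_rows(commands=[[[0.2, 0, 0, 0, 0], [0.4, 0, 0, 0, 0], [1, 0, 0, 0, 0], [1, 0, 0, 0, 0], [1, 0, 0, 0, 0], [1, 0, 0, 0, 0], [1, 0, 0, 0, 0], [1, 0, 0, 0, 0]]])

```text
clock: 10.92
tcp_pos: [0.5833, 0.0103, 0.1124]
orientation: [2.221, 2.221, 0.002]
contact_force: [-0.5, 0.9, 6.1]
grip_width: 0.0361
gripper_force: 49.8
```

Request:
play_rows(commands=[[[1, 0, 0, -0.03, 0], [1, 0, 0, -0.06, 0], [1, 0, 0, -0.12, 0], [1, 0, 0, -0.18, 0], [1, 0, 0, -0.24, 0], [1, 0, 0, -0.27, 0], [1, 0, 0, -0.3, 0], [1, 0, 0, -0.3, 0]]])

```text
clock: 11.58
tcp_pos: [0.5832, 0.0101, 0.1731]
orientation: [2.221, 2.221, 0.003]
contact_force: [0.2, 0.4, -3.1]
grip_width: 0.0357
gripper_force: 50.4
```

Request:
play_rows(commands=[[[1, -0.03, -0.01, 0, 0], [1, -0.1, -0.03, 0, 0], [1, -0.2, -0.06, 0, 0], [1, -0.32, -0.1, 0, 0], [1, -0.44, -0.14, 0, 0], [1, -0.56, -0.18, 0, 0], [1, -0.68, -0.22, 0, 0], [1, -0.8, -0.26, 0, 0], [1, -0.9, -0.29, 0, 0], [1, -0.97, -0.3, 0, 0], [1, -1, -0.3, 0, 0], [1, -1, -0.3, 0, 0]]])

```text
clock: 12.58
tcp_pos: [0.5211, -0.1926, 0.1712]
orientation: [2.226, 2.217, -0.002]
contact_force: [-0.9, -0.6, -3.8]
grip_width: 0.0355
gripper_force: 50.5
```

Request:
play_rows(commands=[[[1, -0.05, 0, 0, 0], [1, -0.12, 0, 0, 0], [1, -0.22, 0, 0, 0], [1, -0.32, 0, 0, 0], [1, -0.42, 0, 0, 0], [1, -0.52, 0, 0, 0], [1, -0.58, 0, 0, 0], [1, -0.6, 0, 0, 0], [1, -0.6, 0, 0.05, 0], [1, -0.6, 0, 0.12, 0], [1, -0.6, 0, 0.18, 0], [1, -0.6, 0, 0.2, 0]]])

```text
clock: 13.58
tcp_pos: [0.5216, -0.3072, 0.1287]
orientation: [-2.216, -2.221, 0.001]
contact_force: [-0.6, -0.1, -3.8]
grip_width: 0.0358
gripper_force: 50.5
```

Request:
play_rows(commands=[[[1, 0, 0, 0.03, 0], [1, 0, 0, 0.055, 0], [1, 0, 0, 0.07, 0], [1, 0, 0, 0.08, 0], [1, 0, 0, 0.086, 0], [1, 0, 0, 0.092, 0], [1, 0, 0, 0.098, 0], [1, 0, 0, 0.102, 0], [1, 0, 0, 0.102, 0]]])

```text
clock: 14.33
tcp_pos: [0.523, -0.3103, 0.1124]
orientation: [2.221, 2.221, 0.001]
contact_force: [-0.8, 1.8, 5.8]
grip_width: 0.0356
gripper_force: 51.3
```

Request:
play_rows(commands=[[[0.2, 0, 0, 0, 0], [0, 0, 0, 0, 0], [-0.5, 0, 0, 0, 0], [-1, 0, 0, 0, 0], [-1, 0, 0, 0, 0], [-1, 0, 0, -0.06, 0], [-1, 0, 0, -0.2, 0], [-1, 0, 0, -0.38, 0], [-1, 0, 0, -0.58, 0], [-1, 0, 0, -0.58, 0]]])

```text
clock: 15.17
tcp_pos: [0.5257, -0.313, 0.2357]
orientation: [2.214, 2.212, 0.007]
contact_force: [0.8, -1.4, -0.0]
grip_width: 0.0856
gripper_force: 0.0
```

Request:
play_rows(commands=[[[-1, 1, 0.2, 0, 0], [-1, 1, 0.2, 0, 0], [-1, 1, 0.2, 0, 0], [-1, 1, 0.2, 0, 0], [-1, 1, 0.2, 0, 0]]])

```text
clock: 15.58
tcp_pos: [0.5629, -0.1073, 0.228]
orientation: [2.22, 2.222, 0.002]
contact_force: [0.6, 0.1, 0.4]
grip_width: 0.0854
gripper_force: 0.0
```

Request:
play_rows(commands=[[[-1, 1, 0.07, 0, 0], [-1, 1, 0.07, 0, 0], [-1, 1, 0.07, 0, 0], [-1, 1, 0.07, 0, 0], [-1, 1, 0.07, 0, 0], [-1, 1, 0.07, 0, 0], [-1, 1, 0.07, 0, 0]]])

```text
clock: 16.17
tcp_pos: [0.5764, 0.093, 0.2275]
orientation: [-2.216, -2.227, -0.001]
contact_force: [-0.2, -1.2, -0.7]
grip_width: 0.0857
gripper_force: 0.0
```

Request:
play_rows(commands=[[[-1, 0, 0, 0.2, 0], [-1, 0, 0, 0.4, 0], [-1, 0, 0, 0.5, 0], [-1, 0, 0, 0.58, 0], [-1, 0, 0, 0.62, 0], [-1, 0, 0, 0.62, 0], [-1, 0, 0, 0.62, 0]]])

```text
clock: 16.75
tcp_pos: [0.5769, 0.089, 0.1038]
orientation: [2.223, 2.219, 0.0]
contact_force: [0.5, -0.3, 1.2]
grip_width: 0.0854
gripper_force: 0.0
```

Request:
play_rows(commands=[[[0.2, 0, 0, 0, 0], [0.4, 0, 0, 0, 0], [1, 0, 0, 0, 0], [1, 0, 0, 0, 0], [1, 0, 0, 0, 0], [1, 0, 0, 0, 0], [1, 0, 0, 0, 0], [1, 0, 0, 0, 0]]])

```text
clock: 17.42
tcp_pos: [0.5773, 0.0902, 0.1041]
orientation: [2.221, 2.221, 0.003]
contact_force: [-0.2, -0.4, 6.0]
grip_width: 0.0388
gripper_force: 50.0
```

Request:
play_rows(commands=[[[1, 0, 0, -0.03, 0], [1, 0, 0, -0.06, 0], [1, 0, 0, -0.12, 0], [1, 0, 0, -0.18, 0], [1, 0, 0, -0.24, 0], [1, 0, 0, -0.27, 0], [1, 0, 0, -0.3, 0], [1, 0, 0, -0.3, 0]]])

```text
clock: 18.08
tcp_pos: [0.5772, 0.0902, 0.1647]
orientation: [2.221, 2.221, 0.003]
contact_force: [0.6, 0.1, -4.6]
grip_width: 0.0386
gripper_force: 51.1
```

Request:
play_rows(commands=[[[1, -0.03, -0.01, 0, 0], [1, -0.1, -0.05, 0, 0], [1, -0.2, -0.1, 0, 0], [1, -0.32, -0.16, 0, 0], [1, -0.44, -0.22, 0, 0], [1, -0.56, -0.28, 0, 0], [1, -0.68, -0.34, 0, 0], [1, -0.8, -0.4, 0, 0], [1, -0.9, -0.45, 0, 0], [1, -0.97, -0.49, 0, 0], [1, -1, -0.5, 0, 0], [1, -1, -0.5, 0, 0]]])

```text
clock: 19.08
tcp_pos: [0.4746, -0.1122, 0.1628]
orientation: [-2.226, -2.216, 0.002]
contact_force: [0.5, 0.4, -4.0]
grip_width: 0.0387
gripper_force: 51.3
```

Request:
play_rows(commands=[[[1, -0.03, -0.01, 0, 0], [1, -0.1, -0.05, 0, 0], [1, -0.2, -0.1, 0, 0], [1, -0.32, -0.16, 0, 0], [1, -0.44, -0.2, 0, 0], [1, -0.56, -0.23, 0, 0], [1, -0.68, -0.23, 0, 0], [1, -0.8, -0.23, 0, 0], [1, -0.9, -0.23, 0, 0], [1, -0.98, -0.23, 0, 0], [1, -1, -0.23, 0, 0], [1, -1, -0.23, 0, 0]]])

```text
clock: 20.08
tcp_pos: [0.4307, -0.3104, 0.1629]
orientation: [2.222, 2.221, -0.001]
contact_force: [-0.1, 0.5, -4.4]
grip_width: 0.0385
gripper_force: 51.3
```

Request:
play_rows(commands=[[[1, -0.03, 0, 0.03, 0], [1, -0.045, 0, 0.1, 0], [1, -0.045, 0, 0.17, 0], [1, -0.045, 0, 0.22, 0], [1, -0.045, 0, 0.26, 0], [1, -0.045, 0, 0.275, 0], [1, -0.045, 0, 0.283, 0], [1, -0.045, 0, 0.289, 0], [1, -0.045, 0, 0.295, 0], [1, -0.045, 0, 0.301, 0], [1, -0.045, 0, 0.303, 0], [1, -0.045, 0, 0.303, 0]]])

```text
clock: 21.08
tcp_pos: [0.4312, -0.3195, 0.1041]
orientation: [2.22, 2.22, 0.002]
contact_force: [-2.2, 2.0, 7.2]
grip_width: 0.039
gripper_force: 52.3
```

Request:
play_rows(commands=[[[0.2, 0, 0, 0, 0], [0, 0, 0, 0, 0], [-0.5, 0, 0, 0, 0], [-1, 0, 0, 0, 0], [-1, 0, 0, 0, 0], [-1, 0, 0, -0.06, 0], [-1, 0, 0, -0.2, 0], [-1, 0, 0, -0.38, 0], [-1, 0, 0, -0.6, 0], [-1, 0, 0, -0.62, 0], [-1, 0, 0, -0.62, 0]]])

```text
clock: 22.0
tcp_pos: [0.4321, -0.3203, 0.2303]
orientation: [2.217, 2.216, 0.005]
contact_force: [0.3, -0.1, -0.8]
grip_width: 0.0854
gripper_force: 0.0
```

Request:
play_rows(commands=[[[-1, 0.2, 0.1, 0, 0], [-1, 0.4, 0.3, 0, 0], [-1, 0.8, 0.55, 0, 0], [-1, 0.8, 0.55, 0, 0], [-1, 0.8, 0.55, 0, 0], [-1, 0.8, 0.55, 0, 0]]])

```text
clock: 22.5
tcp_pos: [0.5435, -0.151, 0.2247]
orientation: [-2.208, -2.231, -0.002]
contact_force: [0.4, 0.8, -0.1]
grip_width: 0.0855
gripper_force: 0.0
```

```bash
python3 - <<'E'
from h import *
np.set_printoptions(precision=4,suppress=True)
t,s=grab("top"),grab("side")
for k,g in {"wide":(.431,-.319),"square":(.523,-.31),"slim":(.617,-.302),"jar":(.6505,-.006)}.items(): print(k,*fitcap([t],k,np.array(g),.005 if k=="jar" else .004))
print(get_obs()["tcp_pos"])
T=cv2.resize(t["pixels"][110:290,90:420,::-1],None,fx=1.7,fy=1.7); S=cv2.resize(s["pixels"][90:290,130:330,::-1],(306,306))
c=np.zeros((612,561,3),np.uint8); c[:306]=T[:,:561]; c[306:,:306]=S; cv2.imwrite("pics/m3.png",c[:600])
E
```

```text
wide [ 0.6336 -0.0042] [0. 0.] [(np.int32(215), 272.7547317885328)]
square [ 0.6317 -0.0039] [0. 0.] [(np.int32(215), 243.71308912639506)]
slim [ 0.6291 -0.0036] [ 0. -0.] [(np.int32(215), 231.70943705562968)]
jar [ 0.6491 -0.006 ] [-0. -0.] [(np.int32(215), 245.9075209578732)]
[ 0.5401 -0.1574  0.2251]
```

View pics/m3.png

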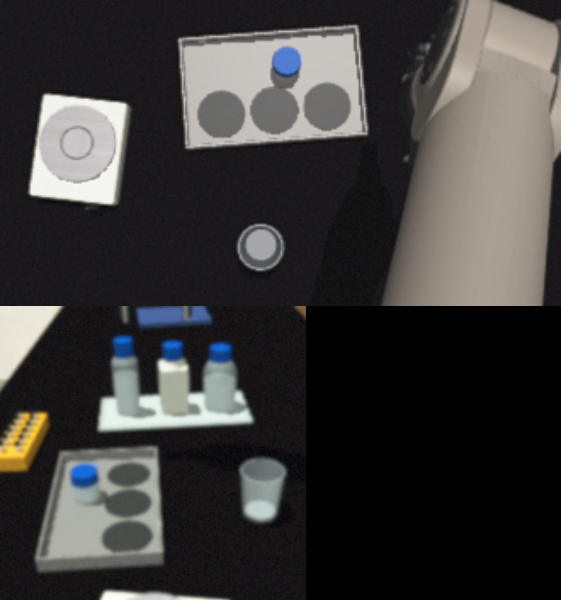

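All three bottles stand upright on the mat, and the discs show at (221,114), (275,110) and (327,106) in the crop. I'll measure the discs and the plate precisely.

```bash
python3 - <<'E'
from h import *
np.set_printoptions(precision=4,suppress=True)
t=grab("top"); g=cv2.cvtColor(t["pixels"],cv2.COLOR_RGB2GRAY)
n,_,st,c=cv2.connectedComponentsWithStats(((g>60)&(g<140)).astype(np.uint8))
for i in range(1,n):
    if 150<st[i,4]<6000: print(c[i],st[i],unproj(t,[c[i]],.005)[0])
for u in [(221,114),(275,110),(327,106)]: print("eye",unproj(t,[[u[0]/1.7+90,u[1]/1.7+110]],.005))
P=np.array([109/2.4+90,201/2.4+110]); m=((g>130)&(g<205)).astype(np.uint8); m[:,170:]=0
x,y=int(P[0]),int(P[1]); print(g[y,x-30:x+32])
n,_,st,c=cv2.connectedComponentsWithStats(m)
for i in range(1,n):
    if st[i,4]>100: print("plate",c[i],st[i],unproj(t,[c[i],st[i,:2]+(st[i,2:4]-1)/2],.048))
E
```

```text
[211.7624  76.9587] [192  59  44  39 484] [0.841 0.117 0.005]
[221.0203  94.2561] [197  76  46  29 246] [0.7944 0.0917 0.005 ]
[320.3868 101.9811] [290  81  64  26 212] [ 0.778  -0.1691  0.005 ]
[258.3656 145.8106] [194 124 113  74 755] [ 0.6585 -0.0075  0.005 ]
[253.2545 165.6073] [237 138  30  51 955] [0.6066 0.0051 0.005 ]
[281.8306 172.2368] [269 159  27  28 608] [ 0.5904 -0.0686  0.005 ]
[219.761  176.9656] [206 163  28  28 611] [0.576  0.0906 0.005 ]
[409.416  294.3854] [ 396  184   29  200 1209] [ 0.2833 -0.3939  0.005 ]
[242.8221 255.7669] [229 241  28  28 326] [0.3766 0.0287 0.005 ]
[255.8626 372.9403] [ 210  360   84   24 1055] [ 0.0892 -0.0074  0.005 ]
eye [[0.5757 0.09   0.005 ]]
eye [[0.5829 0.0086 0.005 ]]
eye [[ 0.5901 -0.0699  0.005 ]]
[ 27  26  25  23  24  47 144 226 200 193 192 193 194 194 193 194 194 193
 195 193 165 151 193 203 200 199 202 200 198 200 201 200 196 196 198 199
 203 204 177 144 179 202 202 202 202 202 203 203 203 202 203 200 185 218
 243 238 190 125 101  67  32  27]
plate [134.535  194.3308] [ 111  173   47   45 1557] [[0.5246 0.2956 0.048 ]
 [0.523  0.2968 0.048 ]]
```

Request:
play_rows(commands=[[[-1, 0.765, 0.54, 0, 0], [-1, 0.765, 0.54, 0, 0], [-1, 0.765, 0.54, 0, 0], [-1, 0.765, 0.54, 0, 0], [-1, 0.765, 0.54, 0, 0], [-1, 0.765, 0.54, 0, 0], [-1, 0.765, 0.54, 0.2, 0], [-1, 0.765, 0.54, 0.4, 0], [-1, 0.765, 0.54, 0.55, 0], [-1, 0.765, 0.54, 0.6, 0], [-1, 0.765, 0.54, 0.6, 0]]])

```text
clock: 23.57
tcp_pos: [0.6456, -0.0083, 0.1037]
orientation: [-2.222, -2.216, 0.008]
contact_force: [-0.5, -0.3, -0.2]
grip_width: 0.085
gripper_force: 0.0
```

Request:
play_rows(commands=[[[-1, 0, 0, 0.1, 0], [-1, 0, 0, 0.2, 0], [-1, 0, 0, 0.25, 0], [-1, 0, 0, 0.25, 0], [-1, 0, 0, 0.25, 0]]])

```text
clock: 23.98
tcp_pos: [0.6491, -0.0067, 0.0578]
orientation: [2.222, 2.22, 0.001]
contact_force: [-0.5, -0.2, -0.1]
grip_width: 0.0859
gripper_force: 0.0
```

```bash
python3 - <<'E'
from h import *
np.set_printoptions(precision=4,suppress=True)
print(get_obs()["tcp_pos"])
t=grab("top"); g=cv2.cvtColor(t["pixels"],cv2.COLOR_RGB2GRAY)
a=g[160:240,95:175]; cv2.imwrite("pics/plate.png",cv2.resize(a,None,fx=6,fy=6,interpolation=cv2.INTER_CUBIC))
print(g[165:225,135]); print(unproj(t,[[134.9,193.75]],.048))
E
```

```text
[ 0.6491 -0.0067  0.0578]
[ 20  52 157 234 242 242 231 207 195 192 193 192 193 195 191 193 196 198
 199 145 168 195 198 199 199 199 200 199 200 200 199 199 200 200 201 201
 200 174 138 191 197 195 194 194 193 194 195 200 198 197 191 165 172 247
 245 244 243 243 244 244]
[[0.5261 0.2947 0.048 ]]
```

View pics/plate.png

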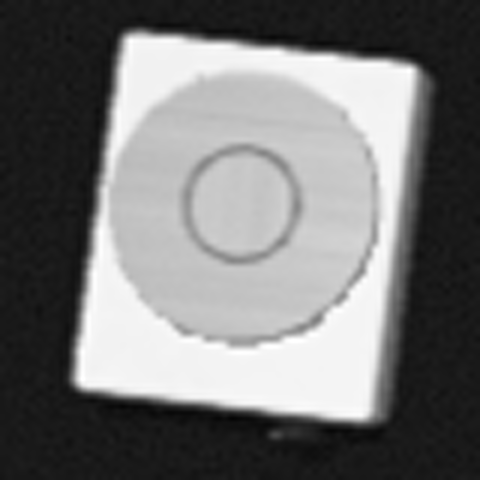

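The plate's ring is centred at about pixel (134.9, 193.5), which puts the plate at (0.5265, 0.2945). Next I'll grip the jar.

Request:
play_rows(commands=[[[-1, 0, 0, 0.06, 0], [-1, 0, 0, 0.12, 0], [-1, 0, 0, 0.165, 0], [-1, 0, 0, 0.165, 0], [-1, 0, 0, 0.165, 0]]])

```text
clock: 24.45
tcp_pos: [0.6476, -0.0059, 0.0224]
orientation: [-2.221, -2.22, 0.003]
contact_force: [-0.3, -0.3, 0.1]
grip_width: 0.0851
gripper_force: 0.0
```

Request:
play_rows(commands=[[[0, 0, 0, 0, 0], [0.2, 0, 0, 0, 0], [1, 0, 0, 0, 0], [1, 0, 0, 0, 0], [1, 0, 0, 0, 0], [1, 0, 0, 0, 0], [1, 0, 0, 0, 0], [1, 0, 0, 0, 0]]], grip_force=30)

```text
clock: 25.12
tcp_pos: [0.649, -0.0059, 0.0242]
orientation: [2.221, 2.221, 0.001]
contact_force: [0.1, -0.1, 5.5]
grip_width: 0.0425
gripper_force: 30.4
```

Request:
play_rows(commands=[[[1, 0, 0, -0.03, 0], [1, 0, 0, -0.06, 0], [1, 0, 0, -0.12, 0], [1, 0, 0, -0.2, 0], [1, 0, 0, -0.3, 0], [1, 0, 0, -0.4, 0], [1, 0, 0, -0.48, 0], [1, 0, 0, -0.5, 0], [1, 0, 0, -0.5, 0]]])

```text
clock: 25.87
tcp_pos: [0.6494, -0.0059, 0.1254]
orientation: [2.22, 2.22, 0.004]
contact_force: [1.0, -0.3, -1.2]
grip_width: 0.0425
gripper_force: 30.7
```

Request:
play_rows(commands=[[[1, 0.03, -0.01, 0, 0], [1, 0.1, -0.04, 0, 0], [1, 0.2, -0.08, 0, 0], [1, 0.32, -0.13, 0, 0], [1, 0.44, -0.18, 0, 0], [1, 0.56, -0.22, 0, 0], [1, 0.68, -0.27, 0, 0], [1, 0.8, -0.32, 0, 0], [1, 0.9, -0.36, 0, 0], [1, 0.97, -0.39, 0, 0], [1, 1, -0.4, 0, 0], [1, 1, -0.4, 0, 0]]])

```text
clock: 26.87
tcp_pos: [0.5669, 0.1962, 0.1223]
orientation: [-2.217, -2.224, 0.003]
contact_force: [-0.5, 0.7, -0.3]
grip_width: 0.0423
gripper_force: 30.7
```

Request:
play_rows(commands=[[[1, 0.05, -0.02, 0, 0], [1, 0.14, -0.06, 0, 0], [1, 0.26, -0.11, 0, 0], [1, 0.38, -0.16, 0, 0], [1, 0.46, -0.2, 0, 0], [1, 0.5, -0.213, 0, 0], [1, 0.502, -0.213, 0.04, 0], [1, 0.502, -0.213, 0.1, 0], [1, 0.502, -0.213, 0.16, 0], [1, 0.502, -0.213, 0.2, 0], [1, 0.502, -0.213, 0.22, 0], [1, 0.502, -0.213, 0.22, 0]]])

```text
clock: 27.87
tcp_pos: [0.5254, 0.2928, 0.0778]
orientation: [-2.223, -2.22, 0.005]
contact_force: [0.6, 0.3, -1.8]
grip_width: 0.0424
gripper_force: 30.7
```

Request:
play_rows(commands=[[[1, 0, 0, 0.015, 0], [1, 0, 0, 0.03, 0], [1, 0, 0, 0.04, 0], [1, 0, 0, 0.046, 0], [1, 0, 0, 0.052, 0], [1, 0, 0, 0.057, 0], [1, 0, 0, 0.061, 0], [1, 0, 0, 0.064, 0], [1, 0, 0, 0.064, 0], [1, 0, 0, 0.064, 0]]])

```text
clock: 28.7
tcp_pos: [0.5259, 0.2947, 0.0682]
orientation: [-2.221, -2.221, -0.001]
contact_force: [-4.2, -2.3, 11.6]
grip_width: 0.0428
gripper_force: 31.8
```

Request:
play_rows(commands=[[[1, 0, 0, -0.004, 0], [1, 0, 0, -0.004, 0], [0.2, 0, 0, -0.004, 0], [0, 0, 0, -0.004, 0], [-0.5, 0, 0, -0.004, 0], [-1, 0, 0, -0.004, 0], [-1, 0, 0, -0.004, 0], [-1, 0, 0, -0.06, 0], [-1, 0, 0, -0.2, 0], [-1, 0, 0, -0.4, 0], [-1, 0, 0, -0.6, 0], [-1, 0, 0, -0.8, 0]]])

```text
clock: 29.7
tcp_pos: [0.5256, 0.2939, 0.229]
orientation: [2.222, 2.221, -0.001]
contact_force: [1.2, 0.5, -0.1]
grip_width: 0.0852
gripper_force: 0.0
```

Request:
play_rows(commands=[[[-1, -0.5, 0, 0, 0], [-1, -1, 0, 0, 0], [-1, -1, 0, 0, 0], [-1, -1, 0, 0, 0], [-1, -1, 0, 0, 0], [-1, -1, 0, 0, 0], [-1, -1, 0, 0, 0]]])

```text
clock: 30.28
tcp_pos: [0.526, 0.092, 0.2277]
orientation: [2.227, 2.216, 0.002]
contact_force: [0.4, 0.7, 0.2]
grip_width: 0.0859
gripper_force: 0.0
```

```bash
python3 - <<'E'
from h import *
np.set_printoptions(precision=4,suppress=True)
t,s=grab("top"),grab("side"); print(get_obs()["tcp_pos"],blues(t))
print(fitcap([t],"jar",np.array([.5265,.2945]),.048)[0])
for k,g in {"wide":(.430,-.319),"square":(.5225,-.310),"slim":(.6165,-.3015)}.items(): print(k,*fitcap([t],k,np.array(g),.004))
T=cv2.resize(t["pixels"][110:290,90:420,::-1],None,fx=1.7,fy=1.7); S=cv2.resize(s["pixels"][90:380,130:330,::-1],(203,294))
c=np.zeros((600,561,3),np.uint8); c[:306]=T[:,:561]; c[306:,:203]=S; cv2.imwrite("pics/m4.png",c)
E
```

```text
[0.5259 0.0956 0.2271] [(array([389.7265, 153.5385]), np.int32(234)), (array([130.496 , 192.9008]), np.int32(252)), (array([392.3811, 195.2746]), np.int32(244)), (array([395.4312, 235.9851]), np.int32(269))]
[0.5242 0.2939]
wide [ 0.4308 -0.3191] [ 0. -0.] [(np.int32(269), 309.80236602039076)]
square [ 0.523  -0.3106] [-0. -0.] [(np.int32(244), 274.67494531185366)]
slim [ 0.6168 -0.3023] [ 0. -0.] [(np.int32(234), 265.54290606593713)]
```

View pics/m4.png

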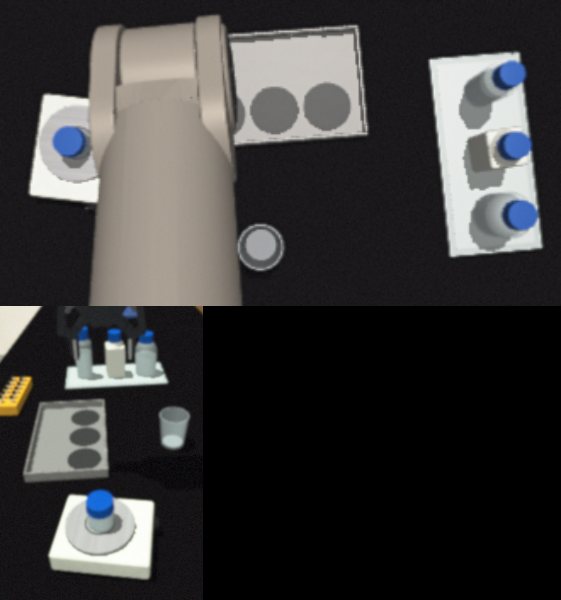

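The jar stands upright on the plate (69,141 in the crop), measured at (0.524, 0.294), about 2 mm off centre. The bottles are upright on the mat. I'll return the wide bottle first.

Request:
play_rows(commands=[[[-1, -1, -0.23, 0, 0], [-1, -1, -0.23, 0, 0], [-1, -1, -0.23, 0, 0], [-1, -1, -0.23, 0, 0], [-1, -1, -0.23, 0, 0], [-1, -1, -0.23, 0, 0]]])

```text
clock: 30.88
tcp_pos: [0.4781, -0.1118, 0.2273]
orientation: [2.229, 2.212, -0.002]
contact_force: [-0.3, -0.9, 0.2]
grip_width: 0.0856
gripper_force: 0.0
```

Request:
play_rows(commands=[[[-1, -1, -0.25, 0, 0], [-1, -1, -0.25, 0, 0], [-1, -1, -0.25, 0, 0], [-1, -1, -0.25, 0, 0], [-1, -1, -0.25, 0, 0], [-1, -1, -0.25, 0, 0], [-1, -1, -0.25, 0, 0], [-1, -1, -0.25, 0, 0]]])

```text
clock: 31.55
tcp_pos: [0.431, -0.3039, 0.2264]
orientation: [-2.219, -2.223, -0.0]
contact_force: [0.7, 0.3, 0.8]
grip_width: 0.0854
gripper_force: 0.0
```

```bash
python3 -c "
from h import *
print(get_obs()['tcp_pos'],get_obs()['orientation'])"
```

```text
[ 0.43103094 -0.30394076  0.22643376] [-2.21854158e+00 -2.22327665e+00 -3.31304062e-04]
```

Request:
play_rows(commands=[[[-1, -0.068, 0, 0, 0], [-1, -0.068, 0, 0.2, 0], [-1, -0.068, 0, 0.4, 0], [-1, -0.068, 0, 0.5, 0], [-1, -0.068, 0, 0.58, 0], [-1, -0.068, 0, 0.615, 0], [-1, -0.068, 0, 0.615, 0], [-1, -0.068, 0, 0.615, 0]]])

```text
clock: 32.22
tcp_pos: [0.4309, -0.318, 0.1041]
orientation: [-2.219, -2.224, -0.001]
contact_force: [-0.0, 0.1, 0.1]
grip_width: 0.0851
gripper_force: 0.0
```

Request:
play_rows(commands=[[[0.2, 0, 0, 0, 0], [0.4, 0, 0, 0, 0], [1, 0, 0, 0, 0], [1, 0, 0, 0, 0], [1, 0, 0, 0, 0], [1, 0, 0, 0, 0], [1, 0, 0, 0, 0], [1, 0, 0, 0, 0]]], grip_force=50)

```text
clock: 32.88
tcp_pos: [0.4307, -0.3196, 0.1046]
orientation: [2.22, 2.22, 0.001]
contact_force: [0.8, 0.8, 7.1]
grip_width: 0.0386
gripper_force: 49.8
```

Request:
play_rows(commands=[[[1, 0, 0, -0.03, 0], [1, 0, 0, -0.06, 0], [1, 0, 0, -0.12, 0], [1, 0, 0, -0.18, 0], [1, 0, 0, -0.24, 0], [1, 0, 0, -0.27, 0], [1, 0, 0, -0.3, 0], [1, 0, 0, -0.3, 0], [1, 0, 0, -0.3, 0]]])

```text
clock: 33.63
tcp_pos: [0.4299, -0.319, 0.1639]
orientation: [2.221, 2.222, 0.001]
contact_force: [0.5, -0.7, -4.8]
grip_width: 0.0386
gripper_force: 51.2
```

Request:
play_rows(commands=[[[1, 0.03, 0, 0, 0], [1, 0.1, 0, 0, 0], [1, 0.2, 0, 0, 0], [1, 0.32, 0, 0, 0], [1, 0.44, 0.02, 0, 0], [1, 0.56, 0.05, 0, 0], [1, 0.68, 0.1, 0, 0], [1, 0.8, 0.15, 0, 0], [1, 0.9, 0.19, 0, 0], [1, 0.98, 0.22, 0, 0], [1, 1, 0.23, 0, 0], [1, 1, 0.23, 0, 0]]])

```text
clock: 34.63
tcp_pos: [0.4759, -0.1173, 0.1631]
orientation: [-2.217, -2.224, 0.001]
contact_force: [-0.0, -0.1, -4.4]
grip_width: 0.0389
gripper_force: 51.2
```

Request:
play_rows(commands=[[[1, 0.03, 0.01, 0, 0], [1, 0.1, 0.05, 0, 0], [1, 0.2, 0.1, 0, 0], [1, 0.32, 0.16, 0, 0], [1, 0.44, 0.22, 0, 0], [1, 0.56, 0.28, 0, 0], [1, 0.68, 0.34, 0, 0], [1, 0.8, 0.4, 0, 0], [1, 0.9, 0.45, 0, 0], [1, 0.97, 0.49, 0, 0], [1, 1, 0.5, 0, 0], [1, 1, 0.5, 0, 0]]])

```text
clock: 35.63
tcp_pos: [0.576, 0.0815, 0.1633]
orientation: [-2.22, -2.223, 0.001]
contact_force: [-0.0, -0.7, -4.3]
grip_width: 0.0389
gripper_force: 51.2
```

Request:
play_rows(commands=[[[1, 0.02, 0, 0, 0], [1, 0.04, 0, 0, 0], [1, 0.048, 0, 0, 0], [1, 0.048, 0, 0, 0], [1, 0.048, 0, 0.05, 0], [1, 0.048, 0, 0.12, 0], [1, 0.048, 0, 0.18, 0], [1, 0.048, 0, 0.22, 0], [1, 0.048, 0, 0.25, 0], [1, 0.048, 0, 0.26, 0], [1, 0.048, 0, 0.265, 0], [1, 0.048, 0, 0.265, 0]]])

```text
clock: 36.63
tcp_pos: [0.5761, 0.0904, 0.1108]
orientation: [2.221, 2.221, 0.0]
contact_force: [-0.4, -0.1, -5.0]
grip_width: 0.0384
gripper_force: 51.3
```

Request:
play_rows(commands=[[[1, 0, 0, 0.005, 0], [1, 0, 0, 0.01, 0], [1, 0, 0, 0.015, 0], [1, 0, 0, 0.02, 0], [1, 0, 0, 0.025, 0], [1, 0, 0, 0.029, 0], [1, 0, 0, 0.032, 0], [1, 0, 0, 0.032, 0]]])

```text
clock: 37.3
tcp_pos: [0.576, 0.0905, 0.1047]
orientation: [-2.222, -2.221, -0.001]
contact_force: [-0.2, 0.2, 0.2]
grip_width: 0.0387
gripper_force: 51.6
```

Request:
play_rows(commands=[[[1, 0, 0, 0.003, 0], [1, 0, 0, 0.003, 0], [0.2, 0, 0, 0.003, 0], [0, 0, 0, 0.003, 0], [-0.5, 0, 0, 0.003, 0], [-1, 0, 0, 0.003, 0], [-1, 0, 0, 0.003, 0], [-1, 0, 0, -0.06, 0], [-1, 0, 0, -0.2, 0], [-1, 0, 0, -0.38, 0], [-1, 0, 0, -0.6, 0], [-1, 0, 0, -0.61, 0]]])

```text
clock: 38.3
tcp_pos: [0.5799, 0.0901, 0.2341]
orientation: [2.219, 2.216, 0.015]
contact_force: [1.0, 0.0, 0.1]
grip_width: 0.085
gripper_force: 0.0
```

Request:
play_rows(commands=[[[-1, -0.5, -0.07, 0, 0], [-1, -1, -0.13, 0, 0], [-1, -1, -0.13, 0, 0], [-1, -1, -0.13, 0, 0], [-1, -1, -0.13, 0, 0], [-1, -1, -0.13, 0, 0]]])

```text
clock: 38.8
tcp_pos: [0.5478, -0.1189, 0.228]
orientation: [2.232, 2.206, -0.002]
contact_force: [0.3, -0.7, 0.5]
grip_width: 0.0853
gripper_force: 0.0
```

Request:
play_rows(commands=[[[-1, -1, -0.13, 0, 0], [-1, -1, -0.13, 0, 0], [-1, -1, -0.13, 0, 0], [-1, -1, -0.13, 0, 0], [-1, -1, -0.13, 0, 0], [-1, -1, -0.13, 0, 0], [-1, -1, -0.13, 0, 0], [-1, -1, -0.13, 0, 0]]])

```text
clock: 39.47
tcp_pos: [0.5241, -0.309, 0.2266]
orientation: [-2.221, -2.221, -0.001]
contact_force: [0.6, 0.7, -0.2]
grip_width: 0.0854
gripper_force: 0.0
```

```bash
python3 - <<'E'
from h import *
np.set_printoptions(precision=4,suppress=True)
t,s=grab("top"),grab("side"); print(get_obs()["tcp_pos"])
print(fitcap([t],"wide",np.array([.5765,.09]),.005), fitcap([s],"wide",np.array([.5765,.09]),.005)[0])
cv2.imwrite("pics/m5.png",cv2.resize(s["pixels"][60:290,130:330,::-1],None,fx=2.5,fy=2.5))
E
```

```text
[ 0.5247 -0.3076  0.2263]
(array([0.5756, 0.0903]), array([-0.,  0.]), [(np.int32(236), 270.48064138623886)]) [0.5795 0.0874]
```

View pics/m5.png

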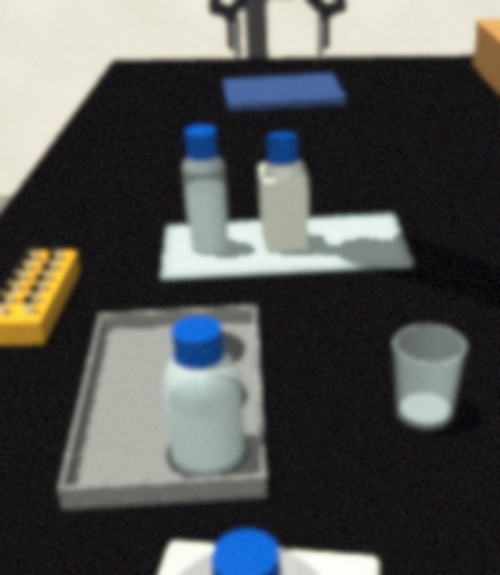

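The wide bottle is back within 1 mm of its start and upright (198,340 in the crop). The square bottle is next.

Request:
play_rows(commands=[[[-1, 0, -0.006, 0, 0], [-1, 0, -0.006, 0.2, 0], [-1, 0, -0.006, 0.4, 0], [-1, 0, -0.006, 0.5, 0], [-1, 0, -0.006, 0.55, 0], [-1, 0, -0.006, 0.57, 0], [-1, 0, -0.006, 0.57, 0], [-1, 0, -0.006, 0.57, 0]]])

```text
clock: 40.23
tcp_pos: [0.5237, -0.3099, 0.1137]
orientation: [2.22, 2.22, 0.001]
contact_force: [-0.1, 0.1, -0.3]
grip_width: 0.0856
gripper_force: 0.0
```

Request:
play_rows(commands=[[[0.2, 0, 0, 0, 0], [0.4, 0, 0, 0, 0], [1, 0, 0, 0, 0], [1, 0, 0, 0, 0], [1, 0, 0, 0, 0], [1, 0, 0, 0, 0], [1, 0, 0, 0, 0], [1, 0, 0, 0, 0]]])

```text
clock: 40.9
tcp_pos: [0.5233, -0.3098, 0.1131]
orientation: [2.221, 2.221, 0.001]
contact_force: [0.1, 0.1, 5.9]
grip_width: 0.0356
gripper_force: 49.7
```

Request:
play_rows(commands=[[[1, 0, 0, -0.03, 0], [1, 0, 0, -0.06, 0], [1, 0, 0, -0.12, 0], [1, 0, 0, -0.18, 0], [1, 0, 0, -0.24, 0], [1, 0, 0, -0.27, 0], [1, 0, 0, -0.3, 0], [1, 0, 0, -0.3, 0], [1, 0, 0, -0.3, 0]]])

```text
clock: 41.65
tcp_pos: [0.5227, -0.3094, 0.1725]
orientation: [2.221, 2.221, 0.001]
contact_force: [0.3, 0.6, -4.1]
grip_width: 0.0355
gripper_force: 50.5
```

Request:
play_rows(commands=[[[1, 0.03, 0.01, 0, 0], [1, 0.1, 0.02, 0, 0], [1, 0.2, 0.04, 0, 0], [1, 0.32, 0.06, 0, 0], [1, 0.44, 0.08, 0, 0], [1, 0.56, 0.1, 0, 0], [1, 0.68, 0.12, 0, 0], [1, 0.8, 0.14, 0, 0], [1, 0.9, 0.16, 0, 0], [1, 0.97, 0.17, 0, 0], [1, 1, 0.18, 0, 0], [1, 1, 0.18, 0, 0]]])

```text
clock: 42.65
tcp_pos: [0.5589, -0.1072, 0.1717]
orientation: [-2.217, -2.224, 0.0]
contact_force: [-0.3, 0.3, -3.3]
grip_width: 0.0357
gripper_force: 50.5
```

Request:
play_rows(commands=[[[1, 0.04, 0.01, 0, 0], [1, 0.12, 0.03, 0, 0], [1, 0.22, 0.05, 0, 0], [1, 0.33, 0.07, 0, 0], [1, 0.44, 0.09, 0, 0], [1, 0.52, 0.11, 0, 0], [1, 0.58, 0.118, 0, 0], [1, 0.6, 0.118, 0, 0], [1, 0.6, 0.118, 0, 0], [1, 0.6, 0.118, 0.04, 0], [1, 0.6, 0.118, 0.1, 0], [1, 0.6, 0.118, 0.15, 0]]])

```text
clock: 43.65
tcp_pos: [0.5816, 0.009, 0.141]
orientation: [-2.224, -2.219, 0.001]
contact_force: [-0.6, -0.1, -2.9]
grip_width: 0.0356
gripper_force: 50.6
```

Request:
play_rows(commands=[[[1, 0, 0, 0.05, 0], [1, 0, 0, 0.09, 0], [1, 0, 0, 0.11, 0], [1, 0, 0, 0.12, 0], [1, 0, 0, 0.126, 0], [1, 0, 0, 0.132, 0], [1, 0, 0, 0.137, 0], [1, 0, 0, 0.142, 0], [1, 0, 0, 0.147, 0], [1, 0, 0, 0.15, 0], [1, 0, 0, 0.15, 0]]])

```text
clock: 44.57
tcp_pos: [0.5827, 0.0106, 0.1131]
orientation: [2.221, 2.221, 0.002]
contact_force: [-1.1, -0.1, 3.5]
grip_width: 0.0356
gripper_force: 51.0
```

Request:
play_rows(commands=[[[0.2, 0, 0, 0, 0], [0, 0, 0, 0, 0], [-0.5, 0, 0, 0, 0], [-1, 0, 0, 0, 0], [-1, 0, 0, 0, 0], [-1, 0, 0, -0.06, 0], [-1, 0, 0, -0.2, 0], [-1, 0, 0, -0.38, 0], [-1, 0, 0, -0.58, 0], [-1, 0, 0, -0.58, 0]]])

```text
clock: 45.4
tcp_pos: [0.5865, 0.0094, 0.2364]
orientation: [2.218, 2.215, 0.015]
contact_force: [2.5, -1.3, -0.8]
grip_width: 0.0857
gripper_force: 0.0
```

Request:
play_rows(commands=[[[-1, -0.5, 0.05, 0, 0], [-1, -1, 0.1, 0, 0], [-1, -1, 0.1, 0, 0], [-1, -1, 0.1, 0, 0], [-1, -1, 0.1, 0, 0], [-1, -1, 0.1, 0, 0]]])

```text
clock: 45.9
tcp_pos: [0.6006, -0.1995, 0.23]
orientation: [2.23, 2.205, -0.005]
contact_force: [-0.1, 0.5, 0.5]
grip_width: 0.0857
gripper_force: 0.0
```

Request:
play_rows(commands=[[[-1, -0.56, 0.07, 0, 0], [-1, -0.56, 0.07, 0, 0], [-1, -0.56, 0.07, 0, 0], [-1, -0.56, 0.07, 0, 0], [-1, -0.56, 0.07, 0, 0], [-1, -0.56, 0.07, 0, 0], [-1, -0.56, 0.07, 0, 0]]])

```text
clock: 46.48
tcp_pos: [0.6168, -0.2996, 0.2283]
orientation: [-2.219, -2.223, -0.001]
contact_force: [-0.6, -0.0, -0.8]
grip_width: 0.0856
gripper_force: 0.0
```

```bash
python3 - <<'E'
from h import *
np.set_printoptions(precision=4,suppress=True)
t=grab("top"); print(get_obs()["tcp_pos"])
print(fitcap([t],"square",np.array([.5825,.01]),.005),fitcap([t],"wide",np.array([.5765,.09]),.005)[0])
E
```

```text
[ 0.6168 -0.2995  0.2284]
(array([0.5817, 0.0098]), array([-0.,  0.]), [(np.int32(198), 237.6997263256926)]) [0.5756 0.0902]
```

Square is back within 1 mm of its start. The slim bottle is last.

Request:
play_rows(commands=[[[-1, 0, 0, 0, 0], [-1, 0, 0, 0.2, 0], [-1, 0, 0, 0.4, 0], [-1, 0, 0, 0.48, 0], [-1, 0, 0, 0.52, 0], [-1, 0, 0, 0.52, 0], [-1, 0, 0, 0.52, 0], [-1, 0, 0, 0.52, 0]]])

```text
clock: 47.2
tcp_pos: [0.6174, -0.3021, 0.1264]
orientation: [2.219, 2.22, 0.002]
contact_force: [-0.1, 0.2, 0.5]
grip_width: 0.0852
gripper_force: 0.0
```

Request:
play_rows(commands=[[[0.2, 0, 0, 0, 0], [0.4, 0, 0, 0, 0], [1, 0, 0, 0, 0], [1, 0, 0, 0, 0], [1, 0, 0, 0, 0], [1, 0, 0, 0, 0], [1, 0, 0, 0, 0], [1, 0, 0, 0, 0]]])

```text
clock: 47.87
tcp_pos: [0.6168, -0.3017, 0.1249]
orientation: [2.221, 2.221, 0.001]
contact_force: [0.6, -0.0, 5.5]
grip_width: 0.0337
gripper_force: 49.9
```

Request:
play_rows(commands=[[[1, 0, 0, -0.03, 0], [1, 0, 0, -0.06, 0], [1, 0, 0, -0.12, 0], [1, 0, 0, -0.18, 0], [1, 0, 0, -0.24, 0], [1, 0, 0, -0.27, 0], [1, 0, 0, -0.3, 0], [1, 0, 0, -0.3, 0], [1, 0, 0, -0.3, 0]]])

```text
clock: 48.62
tcp_pos: [0.6163, -0.3014, 0.1845]
orientation: [2.221, 2.221, 0.0]
contact_force: [0.5, -0.2, -3.6]
grip_width: 0.034
gripper_force: 50.1
```

Request:
play_rows(commands=[[[1, 0.03, 0, 0, 0], [1, 0.1, -0.01, 0, 0], [1, 0.2, -0.02, 0, 0], [1, 0.32, -0.04, 0, 0], [1, 0.44, -0.06, 0, 0], [1, 0.56, -0.08, 0, 0], [1, 0.68, -0.1, 0, 0], [1, 0.8, -0.11, 0, 0], [1, 0.9, -0.12, 0, 0], [1, 0.97, -0.125, 0, 0], [1, 1, -0.125, 0, 0], [1, 1, -0.125, 0, 0]]])

```text
clock: 49.62
tcp_pos: [0.5911, -0.0991, 0.1837]
orientation: [-2.217, -2.224, 0.0]
contact_force: [0.1, -0.1, -3.7]
grip_width: 0.0336
gripper_force: 50.2
```

Request:
play_rows(commands=[[[1, 0.05, 0, 0, 0], [1, 0.11, 0, 0, 0], [1, 0.15, 0, 0, 0], [1, 0.165, 0, 0, 0], [1, 0.165, 0, 0, 0], [1, 0.165, 0, 0.05, 0], [1, 0.165, 0, 0.12, 0], [1, 0.165, 0, 0.18, 0], [1, 0.165, 0, 0.23, 0], [1, 0.165, 0, 0.255, 0], [1, 0.165, 0, 0.265, 0], [1, 0.165, 0, 0.265, 0]]])

```text
clock: 50.62
tcp_pos: [0.591, -0.0688, 0.1307]
orientation: [-2.222, -2.221, 0.001]
contact_force: [-1.1, 1.2, -3.1]
grip_width: 0.0338
gripper_force: 50.2
```

Request:
play_rows(commands=[[[1, 0, 0, 0.005, 0], [1, 0, 0, 0.01, 0], [1, 0, 0, 0.015, 0], [1, 0, 0, 0.02, 0], [1, 0, 0, 0.025, 0], [1, 0, 0, 0.03, 0], [1, 0, 0, 0.034, 0], [1, 0, 0, 0.034, 0]]])

```text
clock: 51.28
tcp_pos: [0.5915, -0.0686, 0.1249]
orientation: [2.221, 2.221, 0.001]
contact_force: [-0.9, -0.2, 2.2]
grip_width: 0.0338
gripper_force: 50.5
```

Request:
play_rows(commands=[[[0.2, 0, 0, 0, 0], [0, 0, 0, 0, 0], [-0.5, 0, 0, 0, 0], [-1, 0, 0, 0, 0], [-1, 0, 0, 0, 0], [-1, 0, 0, -0.06, 0], [-1, 0, 0, -0.2, 0], [-1, 0, 0, -0.38, 0], [-1, 0, 0, -0.58, 0], [-1, 0, 0, -0.58, 0]]])

```text
clock: 52.12
tcp_pos: [0.5953, -0.0703, 0.2488]
orientation: [2.217, 2.214, 0.014]
contact_force: [2.4, -0.6, -0.1]
grip_width: 0.0854
gripper_force: 0.0
```

Request:
play_rows(commands=[[[-1, -0.5, 0, 0, 0], [-1, -1, 0, 0, 0], [-1, -1, 0, 0, 0], [-1, -1, 0, 0, 0], [-1, -1, 0, 0, 0], [-1, -1, 0, 0, 0], [-1, -1, 0, 0, 0], [-1, -1, 0, 0, 0]]])

```text
clock: 52.78
tcp_pos: [0.5914, -0.2679, 0.2407]
orientation: [-2.221, -2.221, -0.001]
contact_force: [-0.7, 0.4, -0.7]
grip_width: 0.0856
gripper_force: 0.0
```

```bash
python3 - <<'E'
from h import *
np.set_printoptions(precision=4,suppress=True)
t,s=grab("top"),grab("side"); print(get_obs()["tcp_pos"])
for k,g in {"wide":(.576,.09),"square":(.5825,.01),"slim":(.591,-.069)}.items(): print(k,fitcap([t],k,np.array(g),.005)[0])
print(fitcap([t],"jar",np.array([.5265,.2945]),.048)[0])
T=cv2.resize(t["pixels"][110:290,90:420,::-1],None,fx=1.7,fy=1.7); S=cv2.resize(s["pixels"][90:380,130:330,::-1],(203,294))
c=np.zeros((600,561,3),np.uint8); c[:306]=T[:,:561]; c[306:,:203]=S; cv2.imwrite("pics/m6.png",c)
E
```

```text
[ 0.5919 -0.2664  0.2405]
wide [0.5756 0.0902]
square [0.5817 0.0098]
slim [ 0.5905 -0.0677]
[0.5242 0.2939]
```

View pics/m6.png

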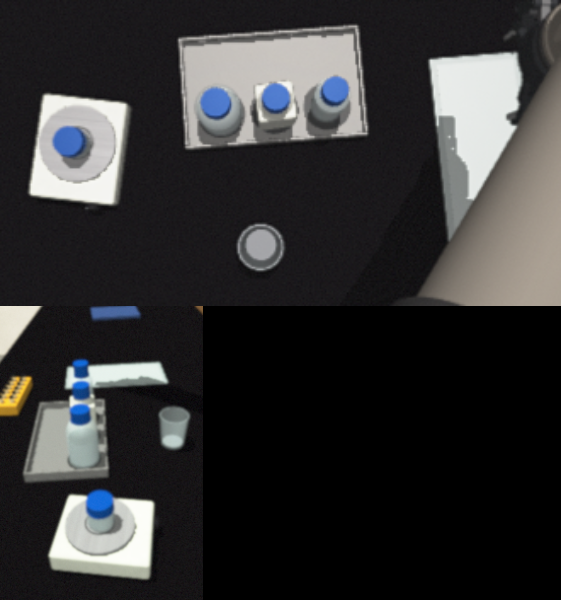

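The bottles stand upright on their discs (caps at 215,102, 275,97 and 334,90). The jar is upright on the plate (69,141), the beaker is unmoved (261,246), and the gripper is clear of everything.

```bash
python3 -c "
from bench import r
print(r.hand_in())"
```

```text
the job is handed in; nothing more can be done
None
```

Handed in at about 53 s of the 136 s limit: the jar stands upright about 2 mm from the centre of the stirrer plate, all three bottles are back upright within about 1 mm of where they started, and the beaker was left where it was.

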